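Load a baking tin into the spring dispenser

ROBOT

A 6-joint arm with a two-finger parallel gripper is mounted at the origin on the work surface. World frame = base frame: x ahead of the robot, y to its left, z up, the work surface at z = 0. Lengths are in m, angles in rad, forces in N, time in s.
With the tool pointing down it reaches from about 0.35 to 0.8 m from the base axis. Payload 7.3 kg.
Tool frame: the origin (TCP) lies at the very end of the fingers, on their centre line; the grasp point (between the pads) lies 19 mm behind it (manip.hold_point_z is the distance from the TCP to the grasp point, in m); z points along the fingers, x is the direction in which the jaws open and shut, and the axes are right-handed (so a half turn about z gives the same grasp; the last joint's range is limited). The gripper opens to 85 mm and grips with 20 to 120 N. Pads are 22 mm wide; open, the fingers measure 114 mm over their backs; the gripper's body (76 mm by 85 mm) begins 54 mm behind the grasp point. The pads swing forward as they close: fully open they stand 13 mm farther back than shut.
Start: joints at [-1.429, 0.342, 1.524, -0, 1.275, -0.146], TCP at [0.149, -0.503, 0.231] pointing down, gripper open.
Joint ranges: [-2.53, 2.53], [-0.77, 2.02], [0.04, 2.7], [-1, 4.14], [0.28, 2.66], [-3.11, 3.11]. Speed limits (rad/s): [2.57, 2.57, 3.14, 3.14, 3.14, 3.14].

INTERFACE

Orientations are given as a unit quaternion [w, x, y, z].
In Python, from workcell import manip gives the robot as it stands. Calls block until the motion is done:
- manip.move_pose(position, orientation): joint-space move of the TCP to a pose.
- manip.movel(position, orientation=None, rate=0.15): straight line of the TCP; orientation=None keeps the orientation; rate is the mean speed in m/s.
- manip.move_joints(angles): joint-space move.
- manip.command_gripper(opening, newtons=None): opening from 0.0 (shut) to 1.0 (fully open); newtons is the grip in N (None keeps the last); returns when the fingers have stopped.
- manip.dwell(seconds).
- manip.ik(position, orientation): joint angles nearest the present ones, or None.
- manip.camera(name): name is "side" or "top"; returns the picture (480x640x3 uint8, blue, green, red); there is no depth.
- manip.camera_model(name): a dict with "intrinsics" (3x3 intrinsics, pixels), "k1" (the pictures are not rectified: a ray, as slopes to the right and down, at radius r is drawn at 1 + k1 r^2 times it, then the intrinsics apply), "extrinsics" (4x4, takes a point from world to camera coordinates). Camera axes: x right, y down, z forward; pixel columns grow to the right and rows downward; lengths in m; the calibration is good to about 2 mm. A picture is of the moment at which its call begins. camera_model takes no time and is no camera call.
A pose or a line that the arm cannot do raises manip.Unreachable and nothing moves.
- manip.sign_off(): hands the job in, once; it reports no verdict.
Trained networks look in the newest picture that a camera, given by its name, has taken for a name from the list of things; names that differ only in an ending like _2 or _b are one class to them, and where a whole thing is asked for, a point or a joint stands for the part that bears it (a point fixed in the world has none). Each returns a list of dicts, best first, with "p" (0 to 1); they miss things now and then, are a little off and sometimes report something else, mostly with a low value. They report only what shows in the picture. A call takes as long as a camera call. They do not tell look-alikes from the thing itself.
- manip.regions_of(name, camera): "region" (480x640 bool, what is visible of it) and "pixel" ([column, row] in pixels, amid what is visible of it).
Readings, each from a call of its own:
- manip.current_time_s(): time.
- manip.current_qpos(): joint angles.
- manip.current_qvel(): joint speeds.
- manip.current_joint_torque(): joint torques, N m.
- manip.current_ee_pos(): TCP position.
- manip.current_tool_rot(): TCP orientation.
- manip.current_ft_force(): force on the tool from outside, world axes, zero at the start.
- manip.current_ft_torque(): the same for the moment, N m.
- manip.current_width(): opening from 0.0 (shut) to 1.0 (fully open).
Only numpy, scipy, OpenCV 4.12 (cv2) and the standard library are available. Lean on these libraries where they do the work, as an engineer would, in place of code of your own. Each camera call takes 0.05 s, during which the arm holds its last target. There are 200 camera calls.

TASK

Among the baking tins on the bench, find the low round one that matches the tin already in the spring dispenser. Stand it bottom up (as it lies now) on top of that tin and let go of it, then push the pile down from above until the top of the added tin is level with the dispenser's top plate, and leave it there.

Things in the scene. Friction and masses are not known exactly. Their poses are not given: they have to be found in the camera images.
- tin: the loose tin to load: low round metal baking tin lying bottom up, so its flat closed face is on top; 62 mm diameter body, 68 mm over the 4 mm high rolled rim at its foot, 36 mm high, about 0.25 kg. Origin: centre of its underside, z up. It stands on the bench among a taller round tin (same diameter, 74 mm high), a wider flat one (106 mm over its rim, 28 mm high) and a square one (72 mm), which are not wanted; which tin is where varies
- tin_top (a point): centre of the flat top face of the tin to load, 36 mm above its origin
- tin_in: the identical tin already in the dispenser, bottom up on the platform, its top about level with the dispenser's top plate at the start. Origin: centre of its underside
- mouth (a point): centre of the dispenser's round well, at the height of the upper face of its top plate, 105 mm above the bench. The dispenser is a green box 150 x 150 mm with a steel top plate; the well is 96 mm in diameter, so a tin (68 mm) has 14 mm of play all round. x and y run along the box's sides, z up
- platform (a joint): the spring platform under the tin in the well: 0 at the top (start), grows as it is pushed down, stop at 0.042 m. It carries the tins on a soft spring (60 N/m) with a friction brake: under a second tin's weight alone it sinks by at most about 15 mm, pushing it down takes less than 8 N, and it stays where it is pushed. With two tins the upper one's top is level with the plate at about 0.036
Not all that is in view belongs to the job. Leave any red look-alike of the part that bears mouth alone. Leave any yellow look-alike of the tin_in alone.

How it is judged:
On the way:
1. the tin stands on the one in the dispenser, let go, its top still well above the top plate (horizontal distance between each of tin, tin_in and mouth below 0.018 m and angle between tin's own z axis and vertical below 0.2 rad and z of tin in the frame of tin_in between 0.028 and 0.044 m and contact force between the fingers and tin below 0.3 N and linear speed of tin below 0.03 m/s and z of tin_top in the frame of mouth above 0.016 m), for 0.2 s.
At the end, for the whole second after the job is handed in: Both tins are within 18 mm of the well's centre, the added one resting directly on the other, within 11 degrees of upright, released and at rest, its top at most 10 mm above or 12 mm below the top plate, the platform at least 22 mm down (horizontal distance between each of tin, tin_in and mouth below 0.018 m and angle between tin's own z axis and vertical below 0.2 rad and z of tin in the frame of tin_in between 0.028 and 0.044 m and contact force between the fingers and tin below 0.3 N and linear speed of tin below 0.03 m/s and z of tin_top in the frame of mouth between -0.012 and 0.01 m and value of joint platform above 0.022 m); the robot touches nothing.
It also fails if it takes over 40 s, if anything falls off the work surface, if the arm or the gripper's body presses on something with over 40 N, if the wrist force passes 120 N, or if a joint passes its speed limit or range.

## Working session

There is one attempt and no reset: what is moved stays moved. The work goes in short steps, each a Python script; the robot and the scene stay as the last script left them, time stands still between calls to the robot, and variables do not carry over. Pictures are saved under pics/ and viewed, about 8 in all and at most 12, crops included, and the job is handed in when it is done.

```bash
mkdir -p pics
cat > h.py <<'E'
import numpy as np, cv2
from workcell import manip
def ray(cam,px):
    m=manip.camera_model(cam);K=np.array(m["intrinsics"]);T=np.array(m["extrinsics"])
    d=np.array([(px[0]-K[0,2])/K[0,0],(px[1]-K[1,2])/K[1,1]]);u=d.copy()
    for _ in range(20): u=d/(1+m["k1"]*(u@u))
    R=T[:3,:3];return -R.T@T[:3,3], R.T@np.array([u[0],u[1],1])
def at_z(cam,px,z):
    o,d=ray(cam,px);return o+d*(z-o[2])/d[2]
def proj(cam,p):
    m=manip.camera_model(cam);K=np.array(m["intrinsics"]);T=np.array(m["extrinsics"])
    c=T[:3,:3]@np.array(p)+T[:3,3];u=c[:2]/c[2];u=u*(1+m["k1"]*(u@u))
    return np.array([K[0,0]*u[0]+K[0,2],K[1,1]*u[1]+K[1,2]])
E
python3 - <<'E'
from h import *
for c in("top","side"):
    cv2.imwrite(f"pics/{c}1.png",manip.camera(c))
    print(c,np.round(ray(c,(320,240)),3).tolist())
    for n in("tin","tin_in","mouth"):
        for r in manip.regions_of(n,c):
            ys,xs=np.where(r["region"]);print(c,n,round(r["p"],2),np.round(r["pixel"]),xs.min(),xs.max(),ys.min(),ys.max(),len(xs),np.round(at_z(c,r["pixel"],.036 if n=="tin" else .105),3))
E
```

```text
top [[0.409, 0.011, 0.965], [0.045, -0.035, -0.998]]
top tin 0.8 [412. 166.] 400 431 151 182 780 [ 0.607 -0.226  0.036]
top tin_in 0.79 [204. 226.] 184 219 208 241 971 [0.48  0.209 0.105]
top tin_in 0.67 [283. 222.] 269 297 204 234 720 [0.484 0.054 0.105]
top tin_in 0.63 [250. 150.] 237 266 136 168 767 [0.631 0.116 0.105]
top mouth 0.95 [213. 239.] 153 252 178 272 5440 [0.453 0.193 0.105]
top mouth 0.7 [433. 336.] 383 484 288 384 6521 [ 0.251 -0.24   0.105]
side [[0.265, 0.561, 0.723], [0.217, -0.622, -0.752]]
side tin 0.67 [291. 160.] 278 306 144 172 681 [ 0.602 -0.209  0.036]
side tin_in 0.96 [257. 320.] 237 281 298 341 1611 [0.48  0.23  0.105]
side tin_in 0.88 [293. 267.] 272 307 248 284 960 [0.466 0.119 0.105]
side tin_in 0.84 [203. 274.] 183 220 254 292 1155 [0.597 0.18  0.105]
side mouth 0.93 [263. 340.] 188 328 259 408 11060 [0.459 0.258 0.105]
side mouth 0.79 [437. 169.] 402 474 128 219 3824 [ 0.285 -0.204  0.105]
```

View pics/top1.png

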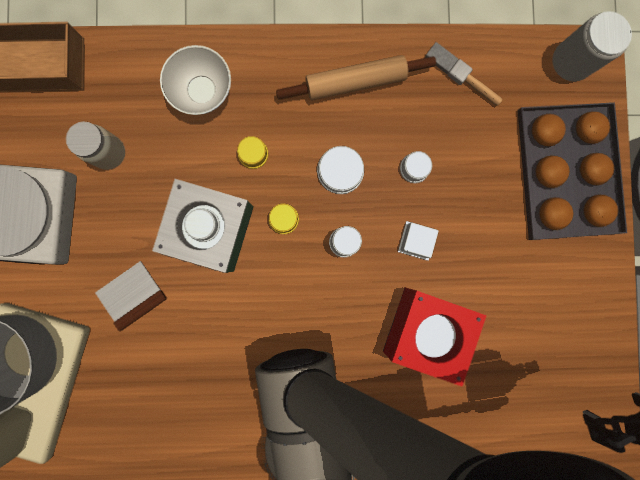

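View pics/side1.png

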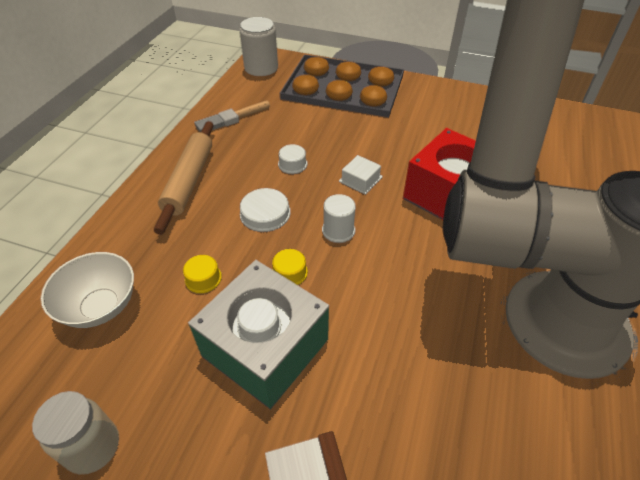

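Top view: the low round tin is at (416,166). The things it could be confused with are the taller tin (345,241), the wide tin (340,169), the square tin (418,240), two yellow ones (251,151) and (283,218), and the tin in the red dispenser (435,336). The green dispenser is at about (202,226). In the side view the chosen tin is at (292,159) and is clearly low, while the tall one is at (339,218). I'll check it in one close crop.

Run:
```python
from h import *
t=cv2.imread("pics/top1.png");s=cv2.imread("pics/side1.png")
a=t[176:276,150:255];b=t[145:190,393:440]
# predicted overlays for guesses, fit of metal top by bright threshold
def top_blob(img,cam,box,z,thr):
    x0,x1,y0,y1=box;g=cv2.cvtColor(img,cv2.COLOR_BGR2HSV)[y0:y1,x0:x1]
    m=((g[...,2]>thr)&(g[...,1]<50)).astype(np.uint8)
    n,l,st,c=cv2.connectedComponentsWithStats(m)
    i=1+st[1:,4].argmax();p=c[i]+[x0,y0];print(cam,p.round(1),st[i],at_z(cam,p,z).round(4))
top_blob(t,"top",(398,434,148,186),.036,190)
top_blob(s,"side",(275,310,142,176),.036,190)
top_blob(t,"top",(186,216,207,240),.105,225)
for z in(.036,.105):print(proj("top",[.6,-.2,z])-proj("top",[.6,-.138,z]))
up=lambda im,k:cv2.resize(im,None,fx=k,fy=k,interpolation=cv2.INTER_CUBIC)
A=up(a,5);B=up(b,5);C=up(s[140:180,270:315],5);D=np.zeros((500,800,3),np.uint8)
D[:A.shape[0],:A.shape[1]]=A;D[:B.shape[0],540:540+B.shape[1]]=B;D[250:250+C.shape[0],540:540+C.shape[1]]=C
cv2.imwrite("pics/crop.png",D)
```

```text
top [418.4 164.2] [  8   4  26  26 509] [ 0.6112 -0.2394  0.036 ]
side [291.7 152.4] [  5   3  25  16 318] [ 0.6105 -0.2359  0.036 ]
top [202.1 223. ] [  0   4  27  27 267] [0.4855 0.2131 0.105 ]
[28.39687364 -0.39027436]
[30.61590715 -0.39812835]
```

View pics/crop.png

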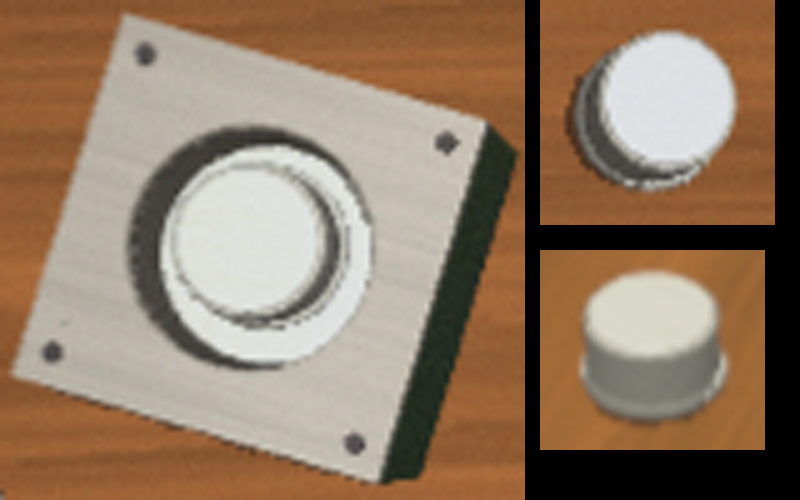

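The crop confirms a low round tin at top (418.6,164.6) with a rim at its foot. The two cameras agree to within 4 mm, at (0.611,-0.238). By its screws, the green dispenser's centre is at top (200,225.5), and tin_in is about centred at (200,224).

Run:
```python
from h import *
print("mouth",at_z("top",(200,225.5),.105).round(4),"tin_in",at_z("top",(200,224.2),.105).round(4), "q0",manip.current_tool_rot(), manip.current_ft_force())
x,y=.611,-.238
a=np.arctan2(y,x)
for th in (0,a/2,a/2+np.pi/4,-a/2): 
    q=[0,np.cos(th),np.sin(th),0]; print(round(th,2),manip.ik([x,y,.15],q), manip.ik([.48,.21,.2],q))
q=manip.current_tool_rot()
a0=np.arctan2(-.503,.149)
```

```text
mouth [0.4807 0.2174 0.105 ] tin_in [0.4832 0.2173 0.105 ] q0 [-6.81502186e-05  8.01199277e-01 -5.98397619e-01 -6.81195026e-05] [ 0.41547441 -0.250041   -0.42655038]
0 [-4.88222930e-01  6.47535868e-01  1.24205270e+00 -4.44089210e-16
  1.25200408e+00 -4.88222930e-01] [ 2.66066932e-01  3.67491692e-01  1.57680640e+00 -4.44089210e-16
  1.19729456e+00  2.66066932e-01]
-0.19 [-4.88222930e-01  6.47535868e-01  1.24205270e+00 -4.44089210e-16
  1.25200408e+00 -1.16778894e-01] [ 2.66066932e-01  3.67491692e-01  1.57680640e+00 -4.44089210e-16
  1.19729456e+00  6.37510969e-01]
0.6 [-4.88222930e-01  6.47535868e-01  1.24205270e+00 -4.44089210e-16
  1.25200408e+00 -1.68757522e+00] [ 2.66066932e-01  3.67491692e-01  1.57680640e+00 -4.44089210e-16
  1.19729456e+00 -9.33285358e-01]
0.19 [-4.88222930e-01  6.47535868e-01  1.24205270e+00 -4.44089210e-16
  1.25200408e+00 -8.59666967e-01] [ 2.66066932e-01  3.67491692e-01  1.57680640e+00 -4.44089210e-16
  1.19729456e+00 -1.05377104e-01]
```

Run:
```python
from h import *
q=[0,1,0,0];x,y=.611,-.238
manip.move_pose([x,y,.16],q)
manip.movel([x,y,.05],rate=.12);manip.movel([x,y,.005],rate=.05)
print("f",manip.current_ft_force().round(2),manip.current_ee_pos().round(4))
manip.command_gripper(0.0,30)
print("w",manip.current_width(),manip.current_ft_force().round(2))
manip.movel([x,y,.2],rate=.15)
print("w",manip.current_width(),manip.current_ft_force().round(2),manip.current_time_s())
t=manip.camera("top");s=manip.camera("side")
cv2.imwrite("pics/g.png",np.hstack([cv2.resize(t[100:300,330:530],(390,390)),cv2.resize(s[20:220,190:390],(390,390))]))
```

```text
f [-0.79  0.17  0.94] [ 0.6113 -0.2381  0.0053]
w 0.7142603449389692 [-0.22  0.6   4.69]
w 0.7135810080229932 [-0.69  0.6  -2.22] 6.2667
```

View pics/g.png

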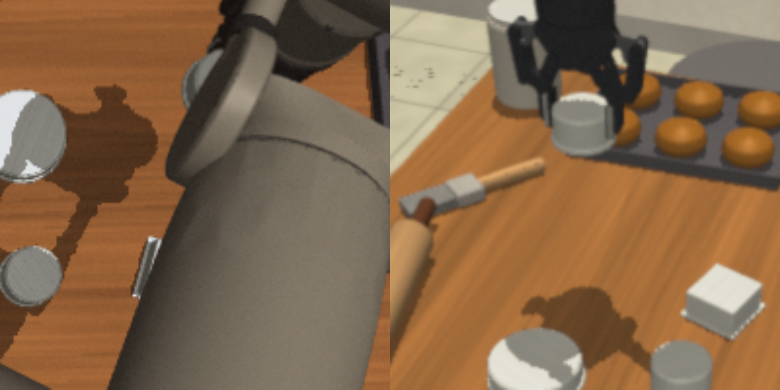

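The side crop shows the tin held upright in the pads at about (580,125). The width of 0.714, about 61 mm, matches the tin. Next I move over the well and lower until it touches.

Run:
```python
from h import *
q=[0,1,0,0];x,y=.482,.217
manip.move_pose([x,y,.2],q)
manip.movel([x,y,.135],rate=.1);manip.dwell(.4)
f0=np.mean([manip.current_ft_force() for _ in range(5)],0);print(f0.round(2),manip.current_width(),manip.current_time_s())
t=manip.camera("top");s=manip.camera("side")
cv2.imwrite("pics/h.png",np.hstack([cv2.resize(t[126:326,100:300],(390,390)),cv2.resize(s[220:420,160:360],(390,390))]))
print("pred top of tin",proj("side",[x,y,.166]).round(1),"mouth side",proj("side",[.481,.2174,.105]).round(1))
```

```text
[ 0.43  0.15 -2.92] 0.7124907203552153 9.2917
pred top of tin [255.3 289. ] mouth side [260. 313.]
```

View pics/h.png

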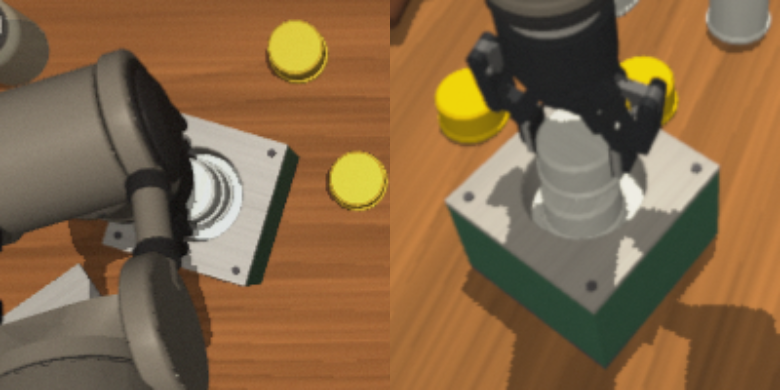

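The side crop shows the held tin coaxial with the well and tin_in, at about (577,190), within a few millimetres. Predicted pixels agree with the screws' centre. Lowering now.

Run:
```python
from h import *
x,y=.482,.217;f0=-2.92
z=.116;manip.movel([x,y,z],rate=.05)
while z>.100:
    manip.dwell(.15);f=np.mean([manip.current_ft_force()[2] for _ in range(3)]);print(round(z,4),round(f-f0,2))
    if f-f0>1.8: break
    z-=.0015;manip.movel([x,y,z],rate=.03)
manip.command_gripper(1.0);manip.dwell(.3)
print("w",manip.current_width(),manip.current_ft_force().round(2))
manip.movel([x,y,.24],rate=.12);manip.dwell(.2)
s=manip.camera("side");cv2.imwrite("pics/p.png",cv2.resize(s[220:420,160:360],(600,600)))
print(manip.current_time_s())
for n in("tin","tin_in"):
  for r in manip.regions_of(n,"side"):print(n,round(r["p"],2),np.round(r["pixel"]))
```

```text
0.116 0.49
0.1145 0.21
0.113 0.62
0.1115 0.08
0.11 1.87
w 1.0020070138223462 [-0.53 -0.6  -0.81]
13.8333
tin 0.9 [257. 308.]
tin_in 0.89 [202. 271.]
tin_in 0.78 [294. 270.]
tin_in 0.64 [255. 333.]
tin_in 0.6 [261. 306.]
```

View pics/p.png

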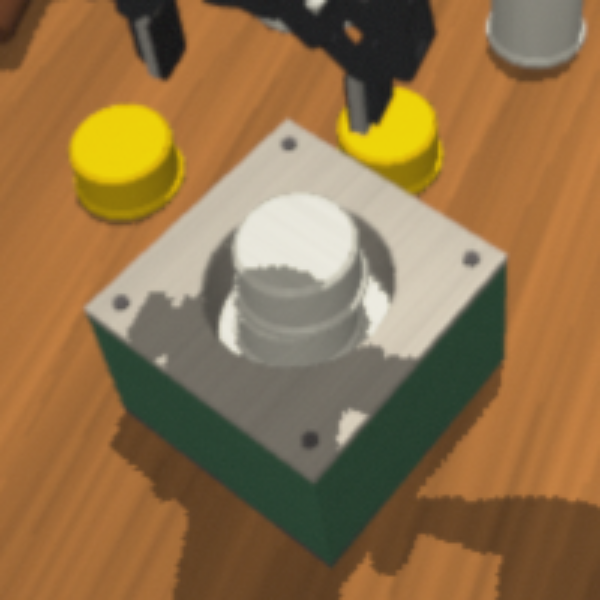

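The crop shows the added tin released and upright on tin_in, its top at (297,242), clearly above the plate. Now I push down with the fingers shut.

Run:
```python
from h import *
x,y=.482,.217
manip.command_gripper(0.0,20);manip.dwell(.1);print("w",manip.current_width(),"f",manip.current_ft_force().round(2))
manip.movel([x,y,.146],rate=.1)
for z in(.13,.122,.114,.109,.104):
    manip.movel([x,y,z],rate=.03);manip.dwell(.1);print(z,manip.current_ee_pos()[2].round(4),manip.current_ft_force().round(2))
manip.dwell(.3)
manip.movel([x,y,.14],rate=.05);manip.movel([x,y,.28],rate=.15);manip.dwell(.3)
s=manip.camera("side");t=manip.camera("top")
cv2.imwrite("pics/e.png",np.hstack([cv2.resize(t[126:326,100:300],(390,390)),cv2.resize(s[220:420,160:360],(390,390))]))
print(manip.current_time_s())
for n in("tin","tin_in"):
  for r in manip.regions_of(n,"side"):print(n,round(r["p"],2),np.round(r["pixel"]))
for z in (.095,.105,.115):print(z,proj("side",[x,y,z]))
```

```text
w -0.002710297435136765 f [ 0.92  0.16 -0.46]
0.13 0.1301 [-0.56 -0.48 -0.17]
0.122 0.1219 [-0.02 -0.12 -0.14]
0.114 0.1138 [ 0.45  0.21 -0.28]
0.109 0.1089 [-0.27 -0.83 -0.65]
0.104 0.1039 [ 0.68 -0.07 -0.16]
21.1917
tin 0.6 [261. 319.]
tin_in 0.9 [202. 274.]
tin_in 0.66 [292. 265.]
0.095 [260.12996024 316.13607301]
0.105 [259.49827073 312.55587291]
0.115 [258.85349034 308.90066725]
```

View pics/e.png

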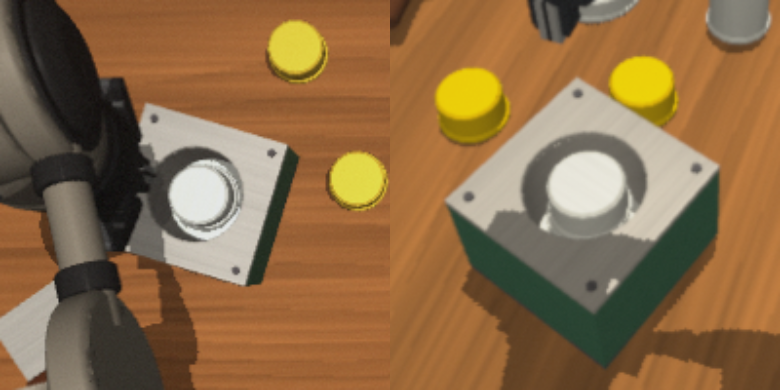

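Run:
```python
from h import *
s=manip.camera("side");t=manip.camera("top")
old=cv2.imread("pics/side1.png")
f=lambda i:cv2.resize(i[270:350,220:300],(390,390),interpolation=cv2.INTER_CUBIC)
cv2.imwrite("pics/c.png",np.hstack([f(old),f(s)]))
```

```text
(no output)
```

View pics/c.png

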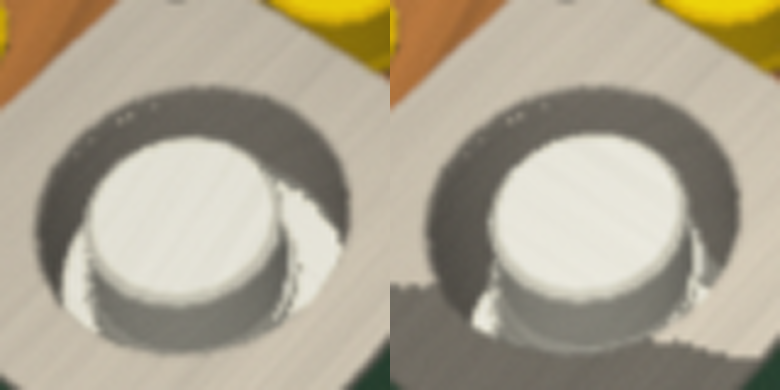

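The right half (now) shows a tin's top level with the plate, as at the start. The platform behind it is much deeper, so two tins are stacked and centred within about 5 mm, and the gripper is clear. Handing in.

```bash
python3 -c "
from h import *
print(manip.current_ee_pos(),manip.current_time_s());manip.sign_off()"
```

```text
[0.48199084 0.21700467 0.27998798] 21.3917
the job is handed in; nothing more can be done
```

I loaded the low round tin into the green dispenser, pushed the pile down level with the top plate, and handed the job in at 21.4 s. No verdict is reported, so success rests on my own checks:

- **Right tin:** a close crop from both cameras showed a low round tin with a rim at its foot. The fingers closed to about 61 mm, against a 62 mm body.
- **Placing:** I lowered it onto the tin in the dispenser until I felt contact, then let go. A picture after release showed it upright, its top well above the plate.
- **Pushing down:** I pushed with the fingers shut until their tips were at z = 0.104 m. The top plate is at 0.105 m.
- **Final state:** the last crop shows the top level with the plate and within about 5 mm of centre. The platform is visibly much lower than at the start, and the arm is clear at z = 0.28 m.

**Check that disagreed:** the wrist force stayed at noise level (below 1 N) at each stop during the push. The readings were taken at rest, when the brake and spring were holding the load. The proof that the pile moved is therefore the pictures, not the force.

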